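# Press the cartridge plug home with the bar clamp

## Robot

A 6-joint arm with a two-finger parallel gripper is mounted at the origin on a cart in front of the work surface, level with it; the furniture and walls round the work are solid. World frame = base frame: x ahead of the robot, y to its left, z up, the work surface at z = 0. Lengths are in m, angles in rad, forces in N, time in s.
With the tool pointing down it reaches from about 0.25 to 0.725 m from the base axis. Payload 4 kg.
Tool frame: the origin (TCP) lies on the centre line of the jaws, within the pads' length; the fingertips stand ctrl.tips_ahead ahead of it and the grasp point (between the pads) lies 11 mm behind it (ctrl.tips_ahead is the distance from the TCP to the fingertips, in m); z points along the fingers, y is the direction in which the jaws open and shut (so a half turn about z gives the same grasp; the last joint's range is limited). The gripper opens to 85 mm and grips with 20 to 120 N. Pads are 22 mm wide; open, the fingers measure 114 mm over their backs; the gripper's body (76 mm by 85 mm) begins 54 mm behind the grasp point. The pads swing forward as they close: fully open they stand 13 mm farther back than shut.
Start: joints at [-1.242, 0.241, 0.005, 1.335, 0, 1.571], TCP at [0.161, -0.473, 0.239] pointing down, gripper open.
Joint ranges: [-2.72, 2.72], [-1.05, 1.87], [-1.09, 1.28], [-1.99, 2.15], [-1.42, 1.44], [-3.14, 3.14]. Speed limits (rad/s): [2.79, 2.79, 3.14, 3.14, 3.14, 3.14].

## Interface

Orientations are given as a unit quaternion [x, y, z, w].
In Python, from workcell import ctrl, vision gives the robot as it stands. The module is installed in compiled form; this text tells all that it offers.
- The arm moves only by the tool move_arm, never from a script. Its argument "deltas" is a list of rows, each an object with "offset": the shift along the tool's x, y, z in mm, a list of three; "angular": the turn, a rotation vector about the tool's x, y, z in degrees, a list of three. In form: [{"offset": [x, y, z], "angular": [wx, wy, wz]}, ...]. A call has 1 to 8 rows; each row is the pose to reach, as a shift and turn from the pose measured when the call began, along the tool's axes at that moment; what a row does not reach only later rows make up. A row lasts 1/8 s, in which the tool goes at most 62.5 mm and 10.7 degrees, less where a joint would pass 70% of its speed; a pose out of reach is approached as far as the arm can. A call with a gripper value outside its range is refused whole. "claw" is the opening, from 0 (shut) to 1 (fully open), set as the call begins (left out, the last holds). The fingers move at their own pace and stop on an object; the grip force is fixed at half the most. Time passes only in rows, so rows that repeat a pose let the fingers close. It gives the time, the measured TCP pose, the force and the opening at its end, in the units of the state.
- ctrl.read_state(): the state, without advancing time (a new reading comes with each control period).
- vision.grab_frame(name): name is "scene" or "side" or "wrist"; returns a dict with "frame" (480x640x3 uint8, red, green, blue), "z_map" (480x640 float32, m along the optical axis (not along the pixel's ray), 0 where there is no reading), "fx", "fy", "cx", "cy" (pixels), "k1" (the pictures are not rectified: a ray, as slopes to the right and down, at radius r is drawn at 1 + k1 r^2 times it, then the intrinsics apply), "camera_from_world" (4x4, takes a point from world to camera coordinates). Camera axes: x right, y down, z forward; pixel columns grow to the right and rows downward; lengths in m; the calibration is good to about 2 mm. A picture is of the moment at which its call begins.
- ctrl.finish_job(): hands the job in, once; it reports no verdict.
The state is a dict: "time_s": time; "joint_positions": joint angles; "qvel": joint speeds; "joint_efforts": joint torques, N m; "tool_pos": TCP position; "ee_rot": TCP orientation; "wrist_force": force on the tool from outside, world axes, zero at the start; "ft_torque": the same for the moment, N m; "opening": opening from 0.0 (shut) to 1.0 (fully open).
Only numpy, scipy, OpenCV 4.12 (cv2) and the standard library are available. Lean on these libraries where they do the work, as an engineer would, in place of code of your own. Each camera call takes 0.05 s, during which the arm holds its last target.

## Task

The sensor cartridge lying in the bench clamp still has its end plug standing out. Squeeze the clamp's sprung trigger, as many times as it takes and with moderate force, to walk the jaw up to the plug and press it fully home without crushing the cartridge; then hold the release tab down until the bar has run all the way back. Do not touch the bar, the jaw or the cartridge, and leave the things around undisturbed.

Things in the scene. Friction and masses are not known exactly. Their poses are not given: they have to be found in the camera images.
- clamp: grey bench bar clamp, fixed to the bench; base plate 60 x 304 x 8 mm. Origin on the bench, 76 mm under the trigger's pivot; y along the bar, the way the moving jaw closes; z up. In its frame (mm): housing x -20..20, y -40..24, top z 84; low rear part y -62..-40, top z 60; fixed grip y -32..-20; release tab y -108..-44; cradle floor z 16, y 66..182, between rails 12 mm high
- trigger_top (a point): centre of the black trigger's round cross bar (diameter 14 mm, 26 mm long along the clamp's x), the place to squeeze. At rest it lies at y 25, z 113 mm in the clamp's frame (fixed grip and cross bar then measure 64 mm over their outsides); fully squeezed at y 2, z 121 mm (41 mm over their outsides)
- grip_mid (a point): middle of the fixed grip behind the trigger, the other side of the squeeze: an upright grey post 24 mm wide (clamp's x), 12 mm thick (y), top 128 mm above the bench; the point lies at y -26, z 113 mm in the clamp's frame
- trigger (a joint): trigger angle, 0 at rest, 0.56 rad squeezed right up; springs back (3 to 5 N at the cross bar). It is idle to 0.26 rad, then walks the bar up to 13 mm; a ratchet of 10 mm teeth holds the bar while the trigger goes back to rest, so a squeeze beyond 0.5 rad gains 10 mm and a shorter one slips back. 16 to 22 N on the cross bar does the whole job; the jaw presses with about 5 N less than that
- bar_slide (a joint): travel of the bar and moving jaw, 0 fully back, 0.060 m at most. While the release tab is held down a spring of 2 to 3 N pulls the bar fully back, in about a second
- clamp_bar: steel bar 12 x 12 mm with square teeth on top, 18 to 35 mm above the bench, sticking out of both ends of the housing, with the moving jaw (34 mm wide, top z 58 mm, rubber face) at its +y end. Not to be touched. Its origin lies on the clamp's origin when the bar is fully back and moves with the bar
- jaw_face (a point): centre of the moving jaw's rubber face, 36 mm above the bench, at y 50 mm in the clamp's frame when the bar is fully back
- tab_press (a point): top of the ridged thumb pad of the release tab, a flat black tab 22 mm wide (x) and 4 mm thick that sticks out of the clamp's rear above the bar; the point lies 12 mm from its free end, at y -96, z 68 mm in the clamp's frame, 46 mm behind its hinge. Press it straight down
- release_tab (a joint): angle of the release tab, 0 at rest, 0.24 rad fully down (11 mm at the pad) against a solid stop; takes about 2 to 3 N, springs back, and frees the bar from about 0.13 rad on. It nods by up to 0.1 rad as the ratchet clicks
- stop_jaw: the fixed jaw, a grey block 38 x 14 x 46 mm with a small knob on top, fixed on the cradle floor 142 to 160 mm along the clamp's y. Origin at the foot of the face towards the moving jaw; axes as the clamp's. When the plug is home and the cartridge lies against it, the moving jaw's face stands 56 mm before it
- cartridge: loose white sensor cartridge, a block 36 (x) x 50 (y) x 36 mm lying in the cradle, origin at the centre of its underside, y axis as the clamp's, with a round plug in the end that faces the moving jaw. A force over 45 N from the jaw crushes it
- plug (a joint): how far the plug is pushed in: 0 = standing out 18 mm, 0.018 m = home, its round head (26 mm diameter, 6 mm thick) against the block. It is tight: it slides at about 5 N and stays where it is pushed
- plug_face (a point): centre of the outer face of the plug's head, which the moving jaw presses
- sample_cup: bystander: white specimen cup with lid, 52 mm wide, 56 mm high, origin under its centre
- amber_small: bystander: small amber bottle with a screw cap, 31 mm wide, 78 mm high, origin under its centre
- cover_box: bystander: small flat carton 46 x 48 x 18 mm, origin under its centre
There are look-alikes about, which are no part of the job. Leave any blue or purple look-alike of the cartridge alone.

How it is judged:
By the outcome, as a careful person would: the job done as asked, in the order asked, and still so for the second after the job is handed in, with the robot touching nothing.
It also fails if it takes over 64 s, if anything falls off the work surface, if the arm or the gripper's body presses on something with over 40 N, if the wrist force passes 120 N, or if a joint passes its speed limit or range.

## Working session

There is one attempt and no reset: what is moved stays moved. The work goes in short steps, Python scripts to look and compute and a tool call to move; the robot and the scene stay as the last step left them, time stands still between calls to the robot, and variables do not carry over. Pictures are saved under pics/ and viewed, and the job is handed in when it is done.

Besides the shell and the picture viewer there is one more tool, called after ">>>" by a JSON object that holds its "method" and its "body", one argument or row to a line. move_arm: Moves the arm, as the interface text tells. Its arguments: {"type":"object","properties":{"deltas":{"type":"array","items":{"type":"object","properties":{"offset":{"type":"array","items":{"type":"number"}},"angular":{"type":"array","items":{"type":"number"}}}}},"claw":{"type":"number"}},"required":["deltas"]}

```bash
mkdir -p pics; cat > h.py <<'E'
import numpy as np, cv2
from workcell import ctrl, vision
def grab(n,fn=None):
    f=vision.grab_frame(n)
    if fn: cv2.imwrite('pics/'+fn,f['frame'][:,:,::-1])
    return f
def world(f,u,v,z=None):
    """pixel arrays -> world by depth (z None) or plane z"""
    u=np.atleast_1d(u).astype(float);v=np.atleast_1d(v).astype(float)
    d=f['z_map'][v.astype(int),u.astype(int)]
    xd=(u-f['cx'])/f['fx'];yd=(v-f['cy'])/f['fy'];x,y=xd.copy(),yd.copy()
    for _ in range(20):
        s=1+f['k1']*(x*x+y*y);x=xd/s;y=yd/s
    r=np.stack([x,y,np.ones_like(x)],1)
    T=np.linalg.inv(f['camera_from_world']);R=T[:3,:3];c=T[:3,3]
    w=r@R.T
    if z is None: return c+w*d[:,None]
    return c+w*((z-c[2])/w[:,2])[:,None]
def proj(f,P):
    P=np.atleast_2d(P);p=P@f['camera_from_world'][:3,:3].T+f['camera_from_world'][:3,3]
    s=p[:,:2]/p[:,2:];r2=(s**2).sum(1,keepdims=True);s=s*(1+f['k1']*r2)
    return s*[f['fx'],f['fy']]+[f['cx'],f['cy']]
E
python3 - <<'E'
from h import *
print(ctrl.read_state(),ctrl.tips_ahead)
for n in ['scene','side','wrist']:
    f=grab(n,n+'0.png'); T=np.linalg.inv(f['camera_from_world']);print(n,T.round(3).tolist(),f['fx'],f['k1'])
E
```

```text
{'time_s': 0.0, 'joint_positions': array([-1.24203116e+00,  2.41402523e-01,  3.67702476e-03,  1.33522266e+00,
        2.72077239e-05,  1.57077933e+00]), 'qvel': array([ 0.00254085, -0.00093474,  0.00018572,  0.00148065, -0.00103702,
       -0.00089262]), 'joint_efforts': array([-1.25630922e-04, -3.72316468e+01,  2.52409065e+01,  1.71096559e-02,
       -4.74268484e-05,  2.58166715e-07]), 'tool_pos': array([ 0.16123587, -0.47260556,  0.23840018]), 'ee_rot': array([ 9.86517620e-01,  1.63651543e-01, -1.62636737e-04, -1.06363874e-03]), 'wrist_force': array([-1.0267226, -0.0494943,  0.361093 ]), 'ft_torque': array([ 0.06188356, -0.01250267, -0.03527075]), 'opening': 0.9981174022343072} 0.008
scene [[0.58, -0.336, 0.742, -0.464], [-0.814, -0.258, 0.52, -0.952], [0.017, -0.906, -0.424, 0.672], [0.0, 0.0, 0.0, 1.0]] 622.5374371293003 -0.17944007583286137
side [[-1.0, -0.002, -0.003, 0.565], [0.001, 0.662, -0.75, 0.425], [0.004, -0.75, -0.662, 0.635], [0.0, 0.0, 0.0, 1.0]] 434.75753361782506 -0.06173586333797606
wrist [[0.324, -0.894, -0.309, 0.241], [-0.946, -0.307, -0.104, -0.446], [-0.002, 0.326, -0.945, 0.373], [0.0, 0.0, 0.0, 1.0]] 395.5023650327034 -0.027910287690139493
```

View pics/scene0.png

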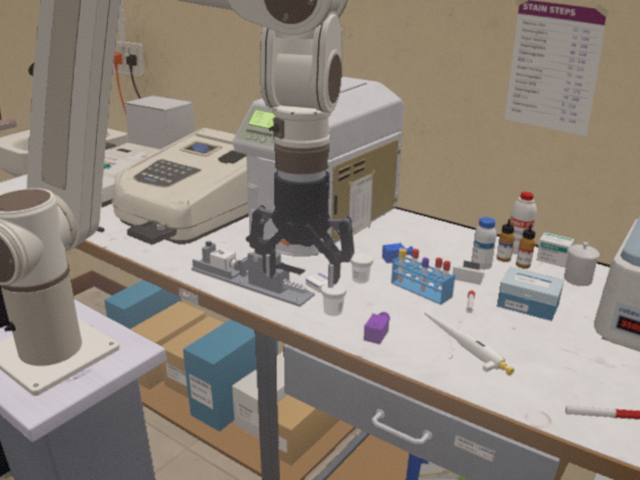

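View pics/side0.png

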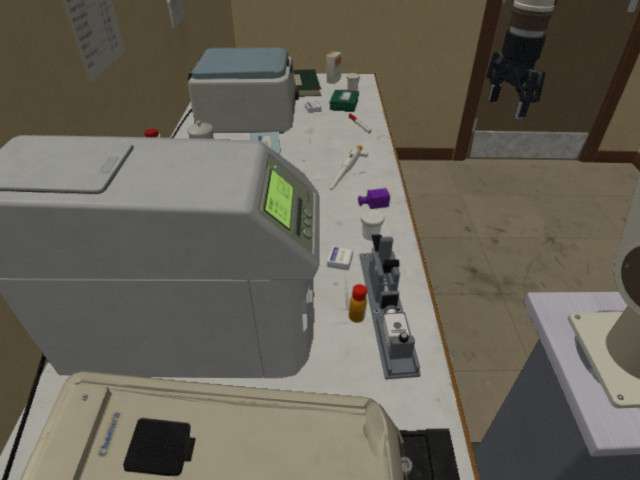

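View pics/wrist0.png

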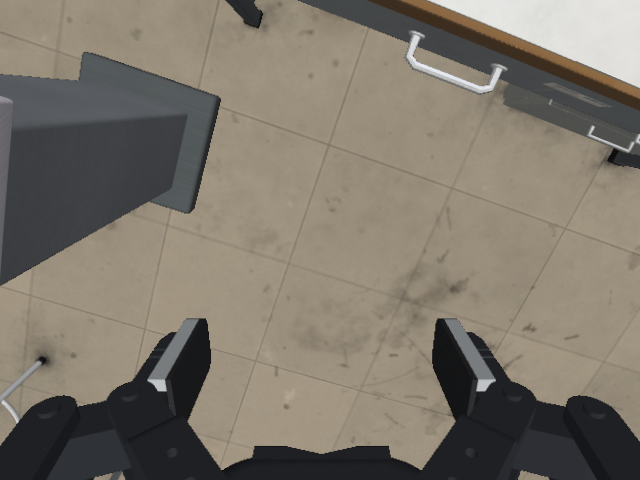

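```bash
python3 - <<'E'
from h import *
f=grab('side');c=f['frame'][210:390,320:440,::-1];cv2.imwrite('pics/s1.png',cv2.resize(c,None,fx=3.3,fy=3.3,interpolation=cv2.INTER_CUBIC))
g=grab('scene');c=g['frame'][220:340,180:400,::-1];cv2.imwrite('pics/c1.png',cv2.resize(c,None,fx=3.6,fy=3.6,interpolation=cv2.INTER_CUBIC))
for n,q in (('side',f),('scene',g)):
    np.savez(n+'0.npz',**q)
E
```

```text
(no output)
```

View pics/s1.png

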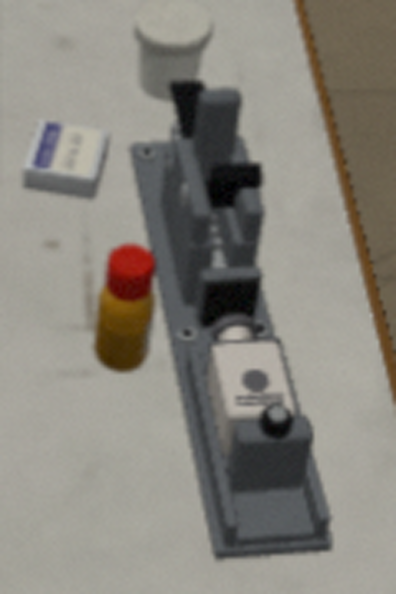

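View pics/c1.png

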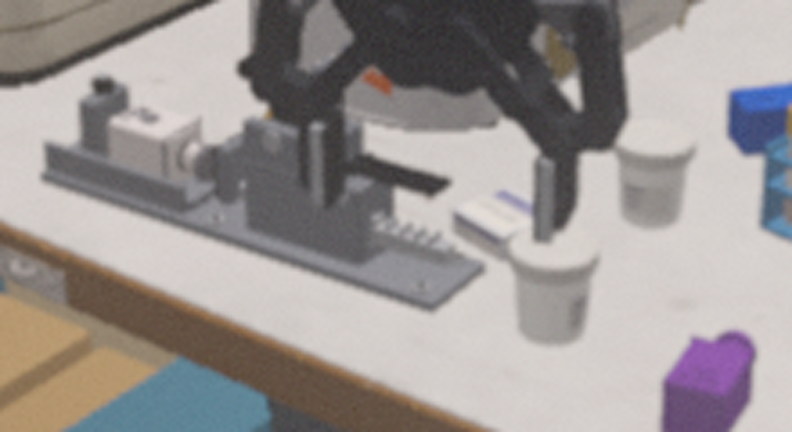

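```bash
python3 - <<'E'
from h import *
f=dict(np.load('side0.npz'));g=dict(np.load('scene0.npz'))
S=lambda p:(320+p[0]/3.3,210+p[1]/3.3); C=lambda p:(180+p[0]/3.6,220+p[1]/3.6)
for n,p in dict(NL=(216,553),NR=(330,546),FL=(131,145)).items(): print('side',n,world(f,*S(p),z=.008).round(4), world(f,*S(p)).round(4))
for n,p in dict(NRob=(42,178),FRob=(434,304),FFar=(484,264)).items(): print('scene',n,world(g,*C(p),z=.008).round(4), world(g,*C(p)).round(4))
for n,p,z in (('trigL',(211,170),.113),('trigR',(258,170),.113),('posttop',(220,95),.128),('knob',(278,415),.06),('tab',(187,95),.066)):print(n,world(f,*S(p),z=z).round(4),world(f,*S(p)).round(4))
for n,p in dict(tabend=(445,185),boxtop=(490,215)).items(): print(n,world(g,*C(p)).round(4),world(g,*C(p),z=.068).round(4))
E
```

```text
side NL [[0.4589 0.0377 0.008 ]] [[0.4585 0.0364 0.0059]]
side NR [[0.4016 0.0341 0.008 ]] [[0.4006 0.0317 0.0041]]
side FL [[ 0.4817 -0.2618  0.008 ]] [[ 0.4803 -0.2734 -0.0026]]
scene NRob [[0.3968 0.0242 0.008 ]] [[0.3995 0.0273 0.0059]]
scene FRob [[ 0.4251 -0.2716  0.008 ]] [[ 0.4274 -0.2698  0.0062]]
scene FFar [[ 0.4803 -0.267   0.008 ]] [[ 0.4787 -0.2681  0.0091]]
trigL [[ 0.4545 -0.1272  0.113 ]] [[ 0.4463 -0.1684  0.074 ]]
trigR [[ 0.4295 -0.1272  0.113 ]] [[ 0.4309 -0.1215  0.1185]]
posttop [[ 0.4463 -0.1709  0.128 ]] [[ 0.4461 -0.1719  0.1271]]
knob [[ 0.4288 -0.0073  0.06  ]] [[0.432  0.0029 0.0736]]
tab [[ 0.4521 -0.2437  0.066 ]] [[ 0.4524 -0.2418  0.0676]]
tabend [[ 0.4534 -0.2579  0.0696]] [[ 0.4559 -0.256   0.068 ]]
boxtop [[ 0.5135 -0.2469  0.0204]] [[ 0.4422 -0.2984  0.068 ]]
```

>>> {"method": "move_arm", "body": {
  "claw": 0,
  "deltas": [
    {"offset": [30, -21, 0], "angular": [0, 0, -6]},
    {"offset": [78, -55, 0], "angular": [0, 0, -15]},
    {"offset": [126, -90, 0], "angular": [0, 0, -25]},
    {"offset": [175, -124, 0], "angular": [0, 0, -35]},
    {"offset": [225, -160, 0], "angular": [0, 0, -45]},
    {"offset": [275, -196, 0], "angular": [0, 0, -55]},
    {"offset": [325, -231, 0], "angular": [0, 0, -65]},
    {"offset": [365, -260, 0], "angular": [0, 0, -72]}
  ]
}}

```text
time_s: 1.25
tool_pos: [0.4239, -0.107, 0.2392]
ee_rot: [0.7, 0.714, 0.0, -0.0]
wrist_force: [-0.2, -0.4, 1.0]
opening: 0.002
```

>>> {"method": "move_arm", "body": {
  "deltas": [
    {"offset": [20, -6, 0], "angular": [0, 0, -3]},
    {"offset": [20, -6, 0], "angular": [0, 0, -3]},
    {"offset": [20, -6, 0], "angular": [0, 0, -3]}
  ]
}}

```text
time_s: 1.62
tool_pos: [0.4175, -0.0875, 0.2393]
ee_rot: [0.681, 0.732, 0.0, 0.0]
wrist_force: [-0.1, 0.5, 0.1]
opening: 0.003
```

```bash
python3 - <<'E'
from h import *
print(ctrl.tips_ahead)
f=grab('wrist','w2.png');np.savez('w2.npz',**f)
g=grab('scene');c=g['frame'][220:340,180:400,::-1];cv2.imwrite('pics/c2.png',cv2.resize(c,None,fx=3.6,fy=3.6,interpolation=cv2.INTER_CUBIC))
# predicted points
psi=np.radians(4.2);O=np.array([.4429,-.1475]);
def C(x,y,z): return [O[0]+np.cos(psi)*x-np.sin(psi)*y,O[1]+np.sin(psi)*x+np.cos(psi)*y,z]
for n,p in dict(trig=(0,25,.120),post=(0,-26,.128),jawtopface=(0,50,.058),NL=(30,182,.008),NR=(-30,182,.008),stop=(0,142,.062),tab=(0,-96,.068)).items(): print(n,proj(f,np.array(C(*[p[0]/1000,p[1]/1000,p[2]]))).round(0))
E
```

```text
0.008
trig [[351. 285.]]
post [[350. 353.]]
jawtopface [[346. 225.]]
NL [[381.  60.]]
NR [[310.  59.]]
stop [[349. 110.]]
tab [[344. 378.]]
```

View pics/w2.png

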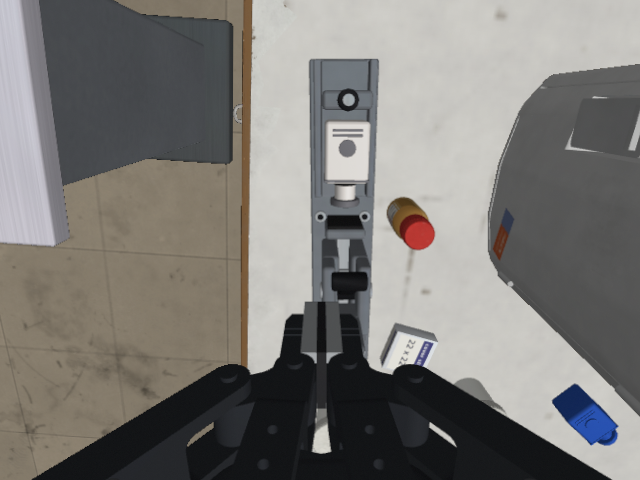

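View pics/c2.png

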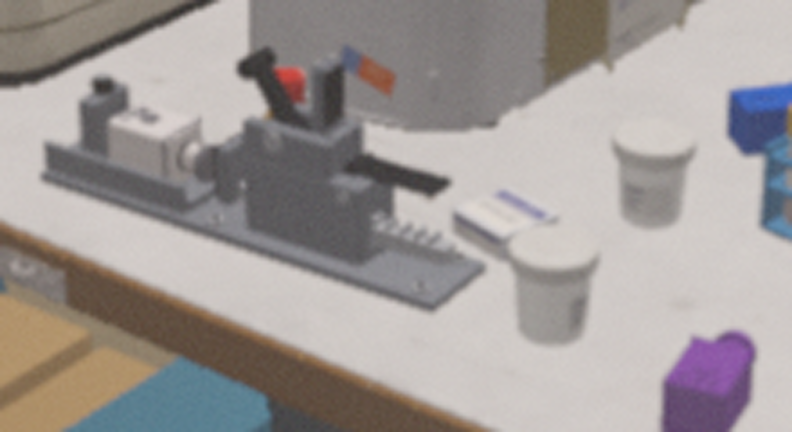

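>>> {"method": "move_arm", "body": {
  "claw": 0,
  "deltas": [
    {"offset": [0, 21, 20], "angular": [0, 0, 0]},
    {"offset": [-5, 21, 65], "angular": [0, 0, 0]},
    {"offset": [-9, 21, 110], "angular": [0, 0, 0]},
    {"offset": [-9, 21, 129], "angular": [0, 0, 0]},
    {"offset": [-9, 21, 129], "angular": [0, 0, 0]}
  ]
}}

```text
time_s: 2.35
tool_pos: [0.4376, -0.0961, 0.1089]
ee_rot: [0.682, 0.731, -0.001, -0.002]
wrist_force: [-0.1, 0.3, -0.4]
opening: -0.002
```

```bash
python3 - <<'E'
from h import *
f=grab('wrist','w3.png')
g=grab('scene');c=g['frame'][190:310,180:340,::-1];a=cv2.resize(c,None,fx=3,fy=3,interpolation=cv2.INTER_CUBIC)
g=grab('side');c=g['frame'][210:390,340:440,::-1];b=cv2.resize(c,None,fx=2.6,fy=2.6,interpolation=cv2.INTER_CUBIC)
o=np.zeros((480,800,3),np.uint8);o[:360,:480]=a;o[:468,500:760]=b;cv2.imwrite('pics/d3.png',o)
print(ctrl.read_state())
E
```

```text
{'time_s': 2.5, 'joint_positions': array([-2.15404792e-01,  2.44855715e-01, -3.44525443e-01,  9.78722737e-01,
        5.60608408e-04,  1.28578244e+00]), 'qvel': array([ 0.00594458, -0.01004141,  0.00393385, -0.00237057,  0.0009757 ,
        0.0009848 ]), 'joint_efforts': array([-6.89095119e-02, -3.33764362e+01,  2.13280803e+01,  3.10360955e-02,
       -1.36240578e-03,  2.14747688e-04]), 'tool_pos': array([ 0.44008968, -0.09612176,  0.11147937]), 'ee_rot': array([0.68207206, 0.73128367, 0.00092768, 0.00101502]), 'wrist_force': array([-0.01951074,  0.24896688, -0.7082309 ]), 'ft_torque': array([-0.01113818, -0.02448082,  0.03154672]), 'opening': -0.0016656548963181628}
```

View pics/w3.png

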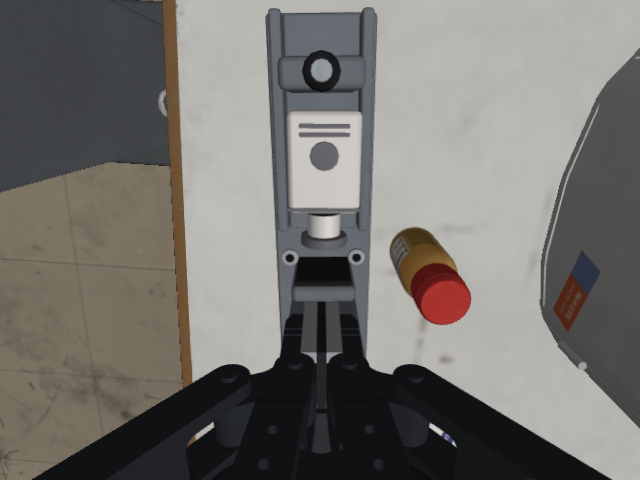

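View pics/d3.png

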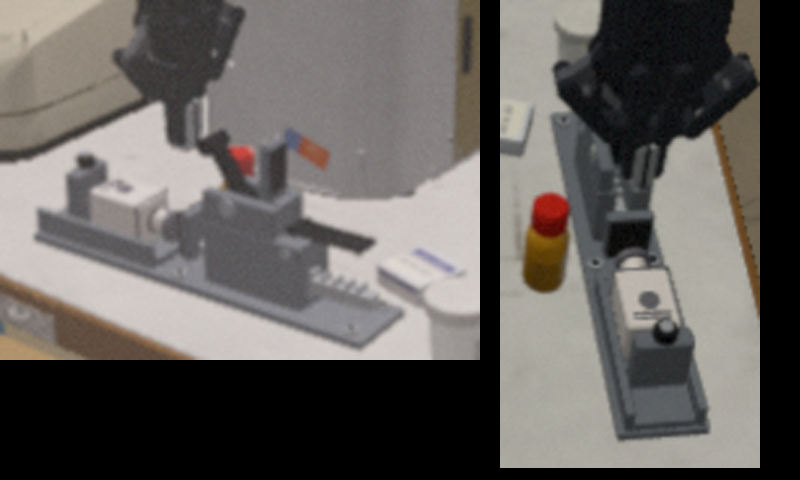

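>>> {"method": "move_arm", "body": {
  "claw": 0,
  "deltas": [
    {"offset": [-4, 0, 0], "angular": [0, 0, 0]},
    {"offset": [-8, 0, 0], "angular": [0, 0, 0]},
    {"offset": [-12, 0, 0], "angular": [0, 0, 0]},
    {"offset": [-16, 0, 0], "angular": [0, 0, 0]},
    {"offset": [-16, 0, 0], "angular": [0, 0, 0]}
  ]
}}

```text
time_s: 3.12
tool_pos: [0.4419, -0.1101, 0.1125]
ee_rot: [0.682, 0.732, 0.004, 0.0]
wrist_force: [-0.6, 8.1, 6.1]
opening: 0.001
```

>>> {"method": "move_arm", "body": {
  "deltas": [
    {"offset": [-4, 0, -2], "angular": [0, 0, 0]},
    {"offset": [-7, 0, -4], "angular": [0, 0, 0]},
    {"offset": [-10, 0, -5], "angular": [0, 0, 0]},
    {"offset": [-10, 0, -5], "angular": [0, 0, 0]}
  ]
}}

```text
time_s: 3.62
tool_pos: [0.4425, -0.1185, 0.1175]
ee_rot: [0.681, 0.732, 0.005, -0.001]
wrist_force: [0.4, 7.8, 0.8]
opening: -0.002
```

```bash
cat > look.py <<'E'
from h import *
import sys
t=sys.argv[1]
f=grab('wrist');w=cv2.resize(f['frame'][0:360,180:460,::-1],None,fx=1.3,fy=1.3)
g=grab('scene');c=g['frame'][200:300,180:320,::-1];a=cv2.resize(c,None,fx=3,fy=3,interpolation=cv2.INTER_CUBIC)
o=np.zeros((480,800,3),np.uint8);o[:300,:420]=a;o[:w.shape[0],430:430+w.shape[1]]=w;cv2.imwrite('pics/%s.png'%t,o)
s=ctrl.read_state();p=s['tool_pos'];psi=np.radians(4.2);d=p[:2]-[.4429,-.1475]
print(s['time_s'],'cx',(d@[np.cos(psi),np.sin(psi)]).round(4),'cy',(d@[-np.sin(psi),np.cos(psi)]).round(4),p[2].round(4),s['wrist_force'].round(1))
E
python3 look.py e1
```

```text
3.725 cx 0.0017 cy 0.029 0.1175 [-0.2  8.1  2. ]
```

View pics/e1.png

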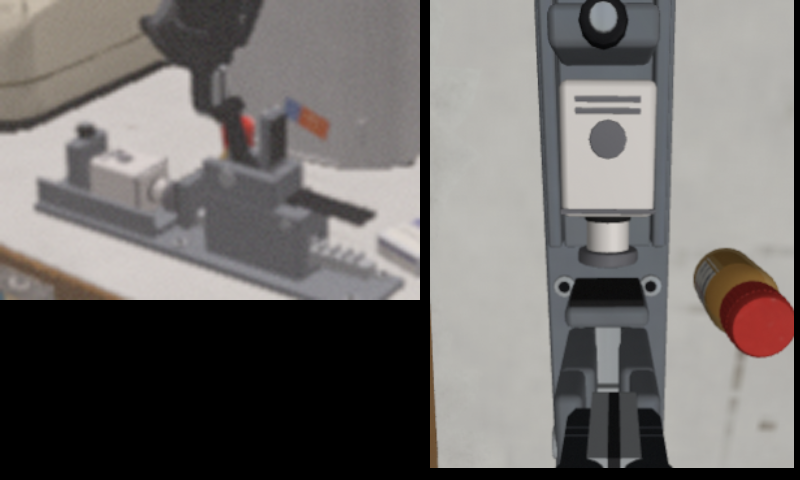

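>>> {"method": "move_arm", "body": {
  "deltas": [
    {"offset": [-4, 0, -1], "angular": [0, 0, 0]},
    {"offset": [-8, 0, -2], "angular": [0, 0, 0]},
    {"offset": [-10, 0, -2], "angular": [0, 0, 0]},
    {"offset": [-10, 0, -2], "angular": [0, 0, 0]}
  ]
}}

```text
time_s: 4.22
tool_pos: [0.4432, -0.1269, 0.12]
ee_rot: [0.681, 0.732, 0.007, -0.003]
wrist_force: [-1.2, 9.1, 5.7]
opening: 0.001
```

```bash
python3 look.py e2
```

```text
4.325 cx 0.0019 cy 0.0205 0.12 [-1.7  7.9  3.7]
```

View pics/e2.png

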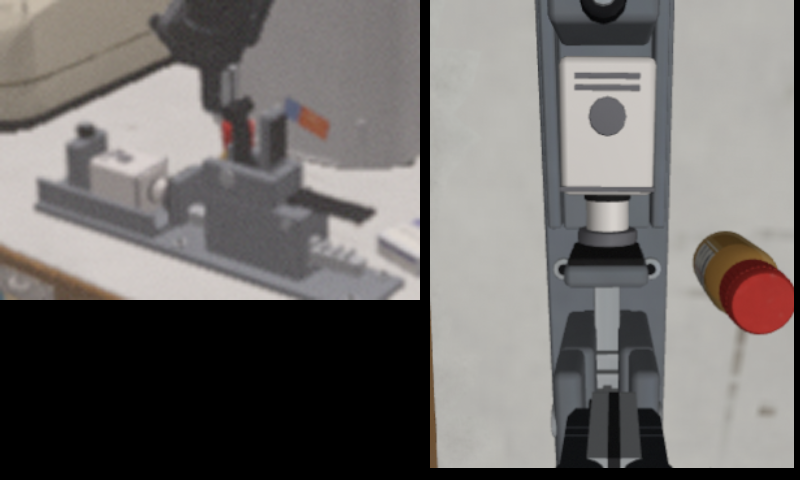

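>>> {"method": "move_arm", "body": {
  "deltas": [
    {"offset": [-3, 0, 0], "angular": [0, 0, 0]},
    {"offset": [-5, 0, 0], "angular": [0, 0, 0]},
    {"offset": [-5, 0, 0], "angular": [0, 0, 0]}
  ]
}}

```text
time_s: 4.7
tool_pos: [0.4434, -0.1292, 0.1205]
ee_rot: [0.68, 0.733, 0.009, -0.005]
wrist_force: [-1.0, 11.3, 6.4]
opening: -0.002
```

>>> {"method": "move_arm", "body": {
  "deltas": [
    {"offset": [-4, 0, 0], "angular": [0, 0, 0]},
    {"offset": [-6, 0, 0], "angular": [0, 0, 0]},
    {"offset": [-6, 0, 0], "angular": [0, 0, 0]}
  ]
}}

```text
time_s: 5.08
tool_pos: [0.4433, -0.1295, 0.1207]
ee_rot: [0.679, 0.734, 0.014, -0.009]
wrist_force: [-0.0, 20.0, 6.1]
opening: 0.004
```

```bash
python3 look.py e3
```

```text
5.175 cx 0.0017 cy 0.0179 0.1207 [-1.2 19.   7.2]
```

View pics/e3.png

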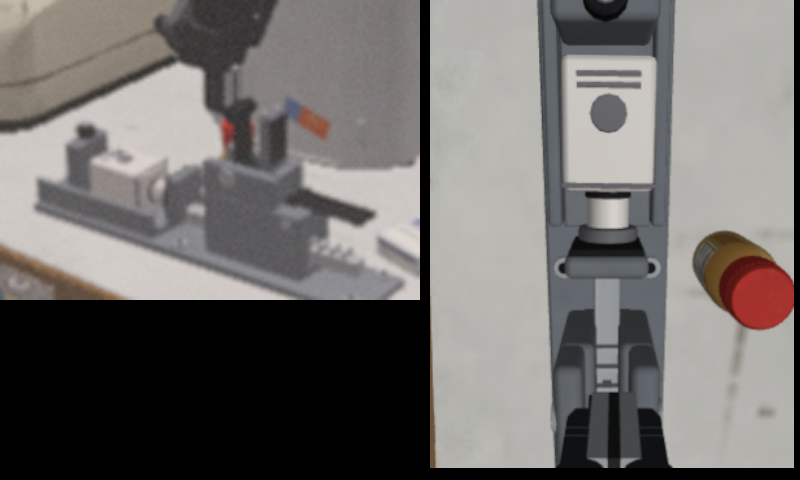

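```bash
cat > to.py <<'E'
from h import *
import sys
from scipy.spatial.transform import Rotation as Rn
cx,cy,z=[float(a)/1000 for a in sys.argv[1:4]]
s=ctrl.read_state();psi=np.radians(4.2);R=Rn.from_quat(s['ee_rot'])
P=np.array([.4429+np.cos(psi)*cx-np.sin(psi)*cy,-.1475+np.sin(psi)*cx+np.cos(psi)*cy,z])
th=psi+np.pi/2
Rd=Rn.from_matrix(np.array([[np.cos(th),np.sin(th),0],[np.sin(th),-np.cos(th),0],[0,0,-1]]).T)
print('off',(R.inv().apply(P-s['tool_pos'])*1000).round(1),'ang',np.degrees((R.inv()*Rd).as_rotvec()).round(2),s['wrist_force'].round(1))
E
python3 to.py 1 48 111
```

```text
off [29.7 -0.7 10.7] ang [ 0.47 -1.89  0.25] [-1.2 19.   7.2]
```

>>> {"method": "move_arm", "body": {
  "deltas": [
    {"offset": [8, 0, 2], "angular": [0.2, -0.8, 0]},
    {"offset": [16, -0.5, 5], "angular": [0.5, -1.9, 0.2]},
    {"offset": [24, -0.7, 9], "angular": [0.5, -1.9, 0.2]},
    {"offset": [29.5, -0.7, 11], "angular": [0.5, -1.9, 0.2]},
    {"offset": [29.5, -0.7, 11], "angular": [0.5, -1.9, 0.2]}
  ]
}}

```text
time_s: 5.8
tool_pos: [0.4404, -0.0999, 0.1106]
ee_rot: [0.68, 0.733, -0.001, 0.0]
wrist_force: [0.1, -0.1, 0.8]
opening: 0.004
```

```bash
python3 look.py e4; python3 to.py 1 28 118;  python3 to.py 1 12 120.5
```

```text
5.9 cx 0.0012 cy 0.0474 0.1109 [-0.4  0.5  0.2]
off [-19.4  -0.2  -7.1] ang [-0.01  0.05  0.04] [-0.4  0.5  0.2]
off [-35.4  -0.2  -9.6] ang [-0.01  0.05  0.04] [-0.4  0.5  0.2]
```

View pics/e4.png

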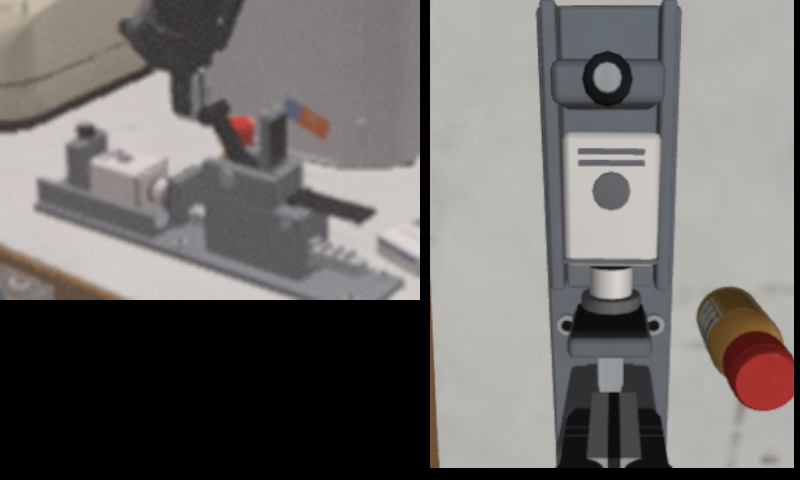

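>>> {"method": "move_arm", "body": {
  "deltas": [
    {"offset": [-6, 0, 0], "angular": [0, 0, 0]},
    {"offset": [-11, 0, -3], "angular": [0, 0, 0]},
    {"offset": [-16, 0, -6], "angular": [0, 0, 0]},
    {"offset": [-21, 0, -8], "angular": [0, 0, 0]},
    {"offset": [-26, 0, -9], "angular": [0, 0, 0]},
    {"offset": [-31, 0, -10], "angular": [0, 0, 0]},
    {"offset": [-33, 0, -10], "angular": [0, 0, 0]},
    {"offset": [-33, 0, -10], "angular": [0, 0, 0]}
  ]
}}

```text
time_s: 6.9
tool_pos: [0.4431, -0.1292, 0.1219]
ee_rot: [0.68, 0.733, 0.004, -0.003]
wrist_force: [-1.9, 14.7, 10.3]
opening: -0.0
```

```bash
python3 look.py e5; python3 to.py 1 15 120.5;  python3 to.py 1 48 111
```

```text
7.0 cx 0.0015 cy 0.0182 0.1219 [-0.6 15.3  9.4]
off [-3.2 -0.5  1.4] ang [ 0.11 -0.51  0.16] [-0.6 15.3  9.4]
off [29.7 -0.5 11.2] ang [ 0.11 -0.51  0.16] [-0.6 15.3  9.4]
```

View pics/e5.png

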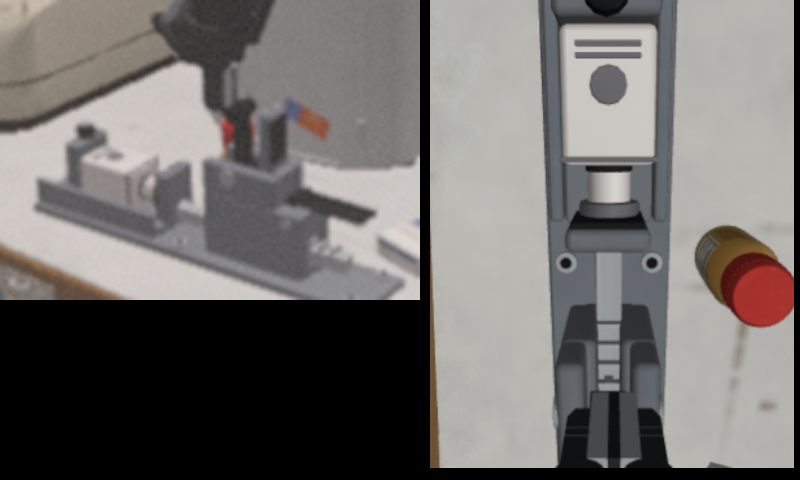

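>>> {"method": "move_arm", "body": {
  "deltas": [
    {"offset": [8, 0, 2], "angular": [0, -0.5, 0]},
    {"offset": [16, -0.5, 5], "angular": [0.1, -0.5, 0.2]},
    {"offset": [24, -0.5, 9], "angular": [0.1, -0.5, 0.2]},
    {"offset": [29.5, -0.5, 11], "angular": [0.1, -0.5, 0.2]},
    {"offset": [29.5, -0.5, 11], "angular": [0.1, -0.5, 0.2]}
  ]
}}

```text
time_s: 7.62
tool_pos: [0.4403, -0.0997, 0.111]
ee_rot: [0.681, 0.732, -0.0, 0.0]
wrist_force: [0.0, -0.5, 0.1]
opening: 0.0
```

```bash
python3 look.py e6; python3 to.py 1 14 121
```

```text
7.725 cx 0.0011 cy 0.0475 0.1113 [ 0.4  0.4 -0. ]
off [-33.5  -0.1  -9.7] ang [ 0.02  0.02 -0.05] [ 0.4  0.4 -0. ]
```

View pics/e6.png

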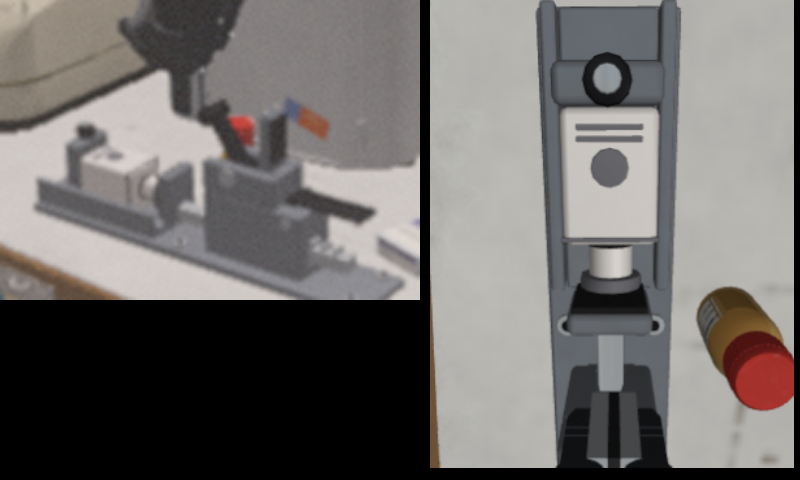

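>>> {"method": "move_arm", "body": {
  "deltas": [
    {"offset": [-6, 0, 0], "angular": [0, 0, 0]},
    {"offset": [-11, 0, -3], "angular": [0, 0, 0]},
    {"offset": [-16, 0, -6], "angular": [0, 0, 0]},
    {"offset": [-21, 0, -8], "angular": [0, 0, 0]},
    {"offset": [-26, 0, -9], "angular": [0, 0, 0]},
    {"offset": [-31, 0, -10], "angular": [0, 0, 0]},
    {"offset": [-33, 0, -10], "angular": [0, 0, 0]},
    {"offset": [-33, 0, -10], "angular": [0, 0, 0]}
  ]
}}

```text
time_s: 8.72
tool_pos: [0.443, -0.1287, 0.1225]
ee_rot: [0.68, 0.733, 0.004, -0.003]
wrist_force: [-2.6, 15.4, 11.3]
opening: 0.004
```

```bash
python3 look.py e7; python3 to.py 1 14 120.5;  python3 to.py 1 48 111
```

```text
8.825 cx 0.0014 cy 0.0188 0.1225 [-2.5 15.6 11.4]
off [-4.8 -0.5  2. ] ang [ 0.14 -0.57  0.1 ] [-2.5 15.6 11.4]
off [29.1 -0.4 11.8] ang [ 0.14 -0.57  0.1 ] [-2.5 15.6 11.4]
```

View pics/e7.png

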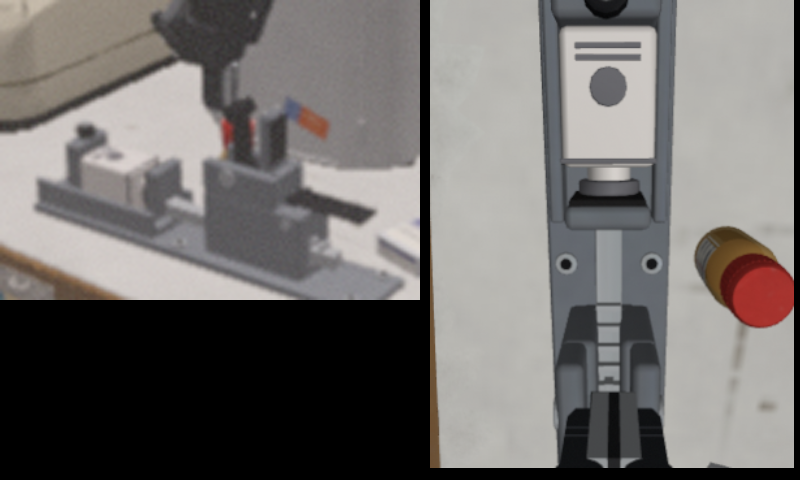

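>>> {"method": "move_arm", "body": {
  "deltas": [
    {"offset": [-4, 0, 0], "angular": [0, 0, 0]},
    {"offset": [-4, 0, 0], "angular": [0, 0, 0]},
    {"offset": [8, 0, 2], "angular": [0, -0.5, 0]},
    {"offset": [16, -0.5, 5], "angular": [0.1, -0.5, 0.2]},
    {"offset": [24, -0.5, 9], "angular": [0.1, -0.5, 0.2]},
    {"offset": [29.5, -0.5, 11.5], "angular": [0.1, -0.5, 0.2]},
    {"offset": [29.5, -0.5, 11.5], "angular": [0.1, -0.5, 0.2]}
  ]
}}

```text
time_s: 9.7
tool_pos: [0.4402, -0.0992, 0.1111]
ee_rot: [0.681, 0.732, 0.0, -0.0]
wrist_force: [0.5, -0.5, -0.3]
opening: 0.001
```

```bash
python3 look.py e8; python3 to.py 1 29 118
```

```text
9.8 cx 0.0012 cy 0.048 0.1114 [ 0.  -0.1 -1.1]
off [-19.   -0.1  -6.6] ang [ 0.07 -0.04 -0.12] [ 0.  -0.1 -1.1]
```

View pics/e8.png

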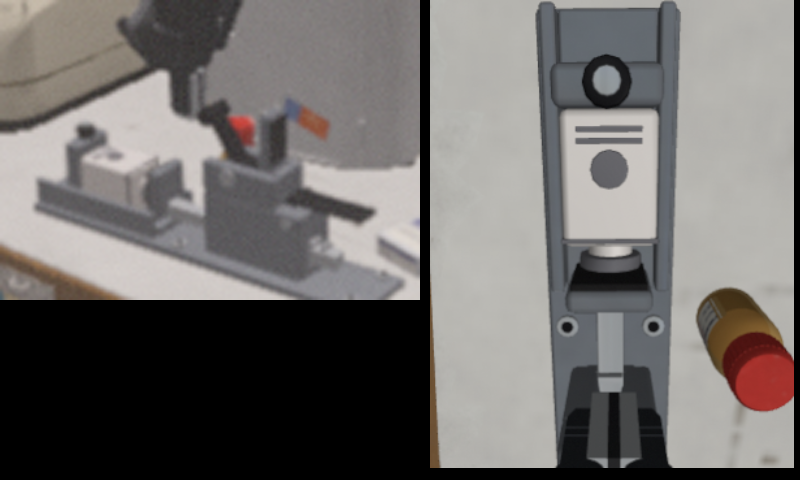

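>>> {"method": "move_arm", "body": {
  "deltas": [
    {"offset": [-6, 0, 0], "angular": [0, 0, 0]},
    {"offset": [-11, 0, -3], "angular": [0, 0, 0]},
    {"offset": [-16, 0, -6], "angular": [0, 0, 0]},
    {"offset": [-20, 0, -8], "angular": [0, 0, 0]},
    {"offset": [-22, 0, -8], "angular": [0, 0, 0]},
    {"offset": [-22, 0, -8], "angular": [0, 0, 0]}
  ]
}}

```text
time_s: 10.55
tool_pos: [0.442, -0.1181, 0.1196]
ee_rot: [0.681, 0.732, 0.004, -0.003]
wrist_force: [0.2, 11.9, 3.5]
opening: 0.005
```

>>> {"method": "move_arm", "body": {
  "deltas": [
    {"offset": [-3, 0, 0], "angular": [0, 0, 0]},
    {"offset": [-4, 0, 0], "angular": [0, 0, 0]},
    {"offset": [-4, 0, 0], "angular": [0, 0, 0]}
  ]
}}

```text
time_s: 10.92
tool_pos: [0.442, -0.1182, 0.1197]
ee_rot: [0.68, 0.733, 0.008, -0.006]
wrist_force: [-0.4, 13.6, 4.6]
opening: 0.001
```

```bash
python3 look.py e9;  python3 to.py 1 20 120
```

```text
11.025 cx 0.0012 cy 0.0293 0.1197 [-0.2 14.1  4. ]
off [-9.3 -0.3 -0.5] ang [ 0.17 -1.14  0.11] [-0.2 14.1  4. ]
```

View pics/e9.png

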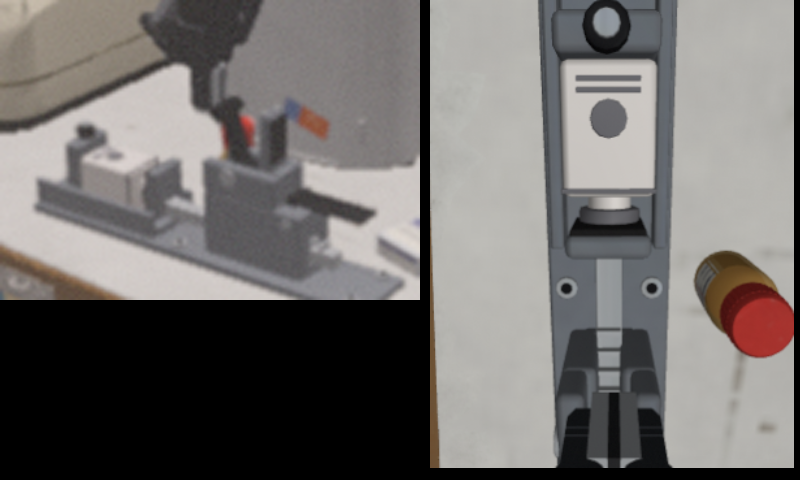

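>>> {"method": "move_arm", "body": {
  "deltas": [
    {"offset": [-4, 0, 0], "angular": [0, -0.5, 0]},
    {"offset": [-6, 0, 0], "angular": [0, -1, 0]},
    {"offset": [-6, 0, 0], "angular": [0, -1, 0]}
  ]
}}

```text
time_s: 11.4
tool_pos: [0.4421, -0.1192, 0.1199]
ee_rot: [0.679, 0.734, 0.007, -0.004]
wrist_force: [-1.1, 16.7, 7.2]
opening: -0.001
```

```bash
python3 look.py e10;  python3 to.py 1 20 120
```

```text
11.5 cx 0.0013 cy 0.0283 0.1199 [-1.4 17.5  6. ]
off [-8.3 -0.3 -0.2] ang [ 0.24 -0.85  0.28] [-1.4 17.5  6. ]
```

View pics/e10.png

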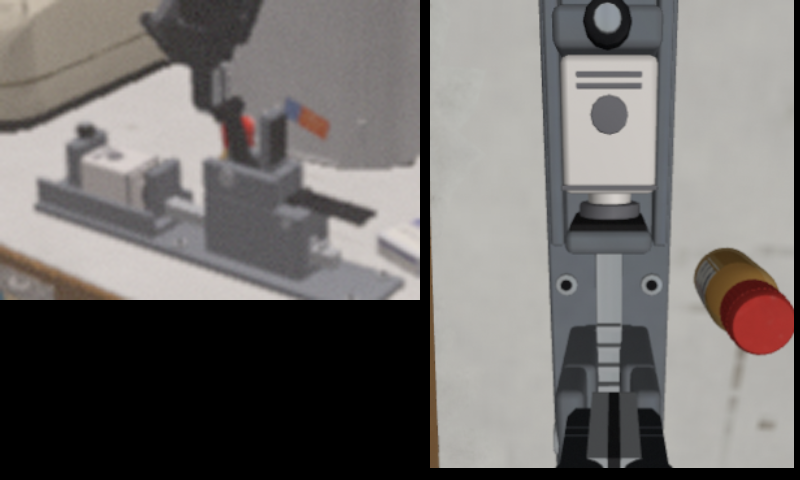

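>>> {"method": "move_arm", "body": {
  "deltas": [
    {"offset": [-6, 0, 0], "angular": [0, -0.8, 0]},
    {"offset": [-7, 0, -1], "angular": [0, -0.8, 0]},
    {"offset": [-7, 0, -1], "angular": [0, -0.8, 0]},
    {"offset": [-7, 0, -1], "angular": [0, -0.8, 0]}
  ]
}}

```text
time_s: 12.0
tool_pos: [0.4422, -0.1213, 0.1208]
ee_rot: [0.678, 0.735, 0.006, -0.003]
wrist_force: [0.2, 15.9, 3.6]
opening: -0.0
```

```bash
python3 look.py e11;  python3 to.py 1 20 120
```

```text
12.1 cx 0.0012 cy 0.0262 0.1209 [-0.2 16.7  3.8]
off [-6.2 -0.2  0.8] ang [ 0.28 -0.75  0.44] [-0.2 16.7  3.8]
```

View pics/e11.png

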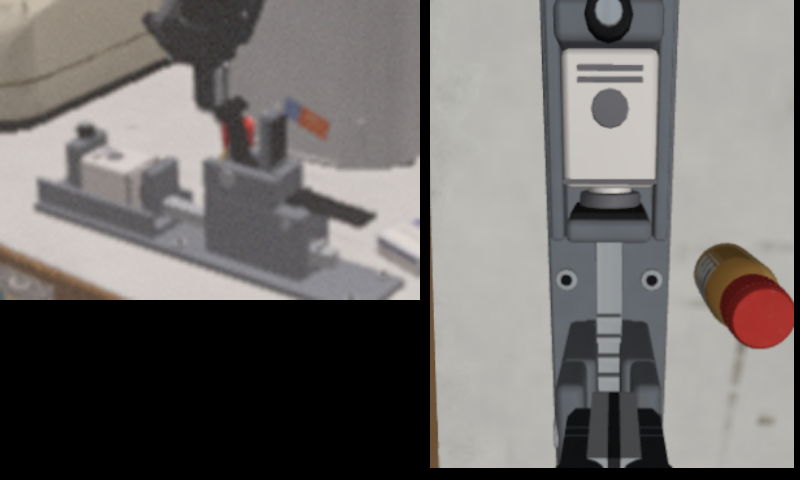

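>>> {"method": "move_arm", "body": {
  "deltas": [
    {"offset": [-6, 0, 0], "angular": [0, -0.8, 0.4]},
    {"offset": [-7, 0, 0], "angular": [0, -0.8, 0.4]},
    {"offset": [-7, 0, 0], "angular": [0, -0.8, 0.4]},
    {"offset": [-7, 0, 0], "angular": [0, -0.8, 0.4]}
  ]
}}

```text
time_s: 12.6
tool_pos: [0.4424, -0.123, 0.1213]
ee_rot: [0.679, 0.734, 0.006, -0.002]
wrist_force: [-1.9, 17.4, 8.4]
opening: -0.0
```

```bash
python3 look.py e12;  python3 to.py 1 20 120
```

```text
12.7 cx 0.0013 cy 0.0245 0.1213 [-2.6 17.8  8.3]
off [-4.5 -0.3  1.3] ang [ 0.36 -0.69  0.23] [-2.6 17.8  8.3]
```

View pics/e12.png

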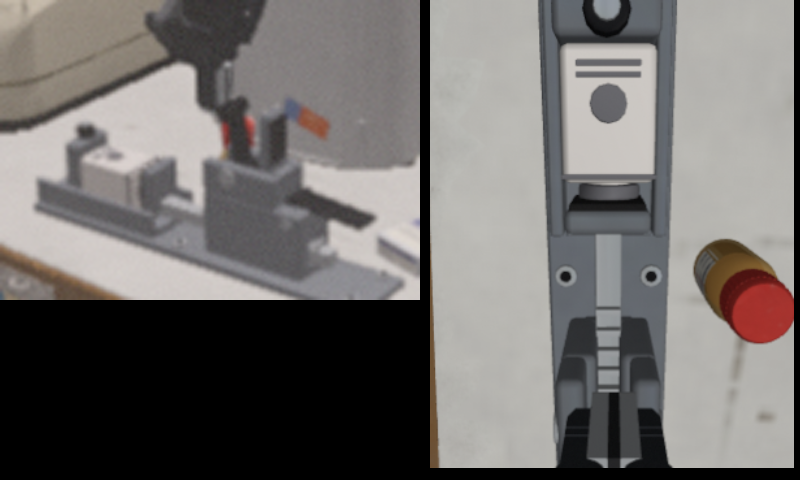

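Plug head nearly against the block (thin gap at about (608,182)). Continue gently.

>>> {"method": "move_arm", "body": {
  "deltas": [
    {"offset": [-6, 0, 0], "angular": [0, -0.8, 0.2]},
    {"offset": [-7, 0, 0], "angular": [0, -0.8, 0.2]},
    {"offset": [-7, 0, 0], "angular": [0, -0.8, 0.2]},
    {"offset": [-7, 0, 0], "angular": [0, -0.8, 0.2]}
  ]
}}

```text
time_s: 13.2
tool_pos: [0.4425, -0.1244, 0.1218]
ee_rot: [0.679, 0.734, 0.007, -0.002]
wrist_force: [-1.8, 18.8, 9.0]
opening: -0.001
```

```bash
python3 look.py e13;  python3 to.py 1 20 120
```

```text
13.3 cx 0.0013 cy 0.0231 0.1218 [-2.7 18.7  8.8]
off [-3.1 -0.3  1.7] ang [ 0.43 -0.67  0.22] [-2.7 18.7  8.8]
```

View pics/e13.png

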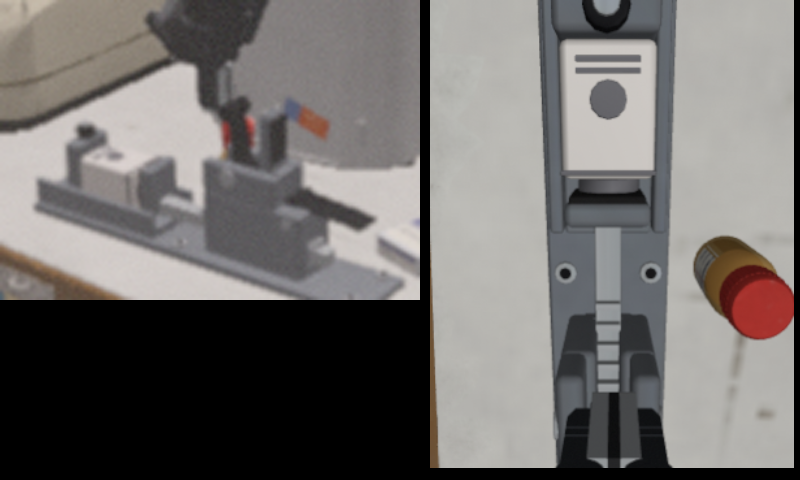

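>>> {"method": "move_arm", "body": {
  "deltas": [
    {"offset": [-6, 0, 0], "angular": [0, -0.8, 0.2]},
    {"offset": [-7, 0, 0], "angular": [0, -0.8, 0.2]},
    {"offset": [-7, 0, 0], "angular": [0, -0.8, 0.2]}
  ]
}}

```text
time_s: 13.68
tool_pos: [0.4425, -0.1247, 0.1219]
ee_rot: [0.679, 0.734, 0.008, -0.002]
wrist_force: [-1.9, 21.2, 7.5]
opening: 0.002
```

```bash
python3 look.py e14;  python3 to.py 1 20 120
```

```text
13.775 cx 0.0012 cy 0.0227 0.1219 [-1.3 21.3  7.9]
off [-2.7 -0.3  1.8] ang [ 0.49 -0.79  0.24] [-1.3 21.3  7.9]
```

View pics/e14.png

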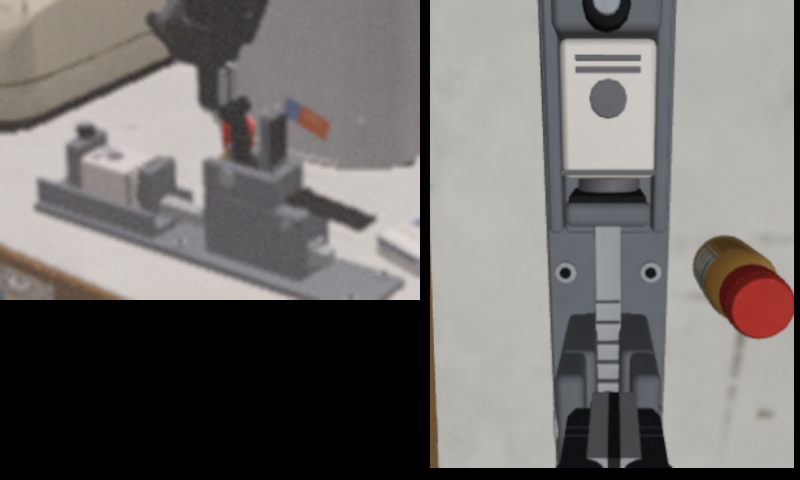

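```bash
python3 - <<'E'
from h import *
f=grab('wrist');c=f['frame'][0:190,270:370,::-1];cv2.imwrite('pics/z14.png',cv2.resize(c,None,fx=3.1,fy=3.1,interpolation=cv2.INTER_CUBIC));np.savez('w14.npz',**f)
# depth column profile along clamp centre
psi=np.radians(4.2);O=np.array([.4429,-.1475])
for cx in (0,.012):
  us=[];vs=[]
  for v in range(0,185,3):
    # choose u near centre
    us.append(318+cx*1700*.15*2);vs.append(v)
  w=world(f,us,vs);d=w[:,:2]-O
  y=(d@[-np.sin(psi),np.cos(psi)]*1000).round(1);z=(w[:,2]*1000).round(1)
  print([(v,a,b) for v,a,b in zip(vs,y,z)])
E
```

```text
[(0, np.float64(148.7), np.float64(72.7)), (3, np.float64(147.1), np.float64(74.9)), (6, np.float64(146.2), np.float64(73.7)), (9, np.float64(145.1), np.float64(73.6)), (12, np.float64(144.6), np.float64(70.7)), (15, np.float64(143.3), np.float64(71.5)), (18, np.float64(142.3), np.float64(70.9)), (21, np.float64(141.5), np.float64(69.3)), (24, np.float64(142.3), np.float64(58.8)), (27, np.float64(142.1), np.float64(53.0)), (30, np.float64(141.6), np.float64(48.5)), (33, np.float64(139.9), np.float64(50.7)), (36, np.float64(138.7), np.float64(50.5)), (39, np.float64(137.0), np.float64(52.6)), (42, np.float64(135.7), np.float64(53.0)), (45, np.float64(134.6), np.float64(51.8)), (48, np.float64(133.3), np.float64(51.5)), (51, np.float64(132.0), np.float64(51.8)), (54, np.float64(130.5), np.float64(52.7)), (57, np.float64(129.5), np.float64(50.5)), (60, np.float64(128.0), np.float64(51.7)), (63, np.float64(126.5), np.float64(53.6)), (66, np.float64(125.2), np.float64(53.4)), (69, np.float64(123.8), np.float64(54.0)), (72, np.float64(122.5), np.float64(53.2)), (75, np.float64(121.1), np.f
[... 3539 characters left out ...]
at64(51.6)), (138, np.float64(91.1), np.float64(44.4)), (141, np.float64(89.7), np.float64(46.2)), (144, np.float64(88.2), np.float64(45.5)), (147, np.float64(86.7), np.float64(46.3)), (150, np.float64(85.9), np.float64(54.4)), (153, np.float64(84.6), np.float64(55.8)), (156, np.float64(82.9), np.float64(54.5)), (159, np.float64(81.8), np.float64(57.4)), (162, np.float64(80.3), np.float64(57.3)), (165, np.float64(78.8), np.float64(57.4)), (168, np.float64(77.3), np.float64(57.3)), (171, np.float64(75.8), np.float64(57.4)), (174, np.float64(73.7), np.float64(53.7)), (177, np.float64(68.6), np.float64(31.4)), (180, np.float64(66.6), np.float64(29.8)), (183, np.float64(64.9), np.float64(30.4))]
```

View pics/z14.png

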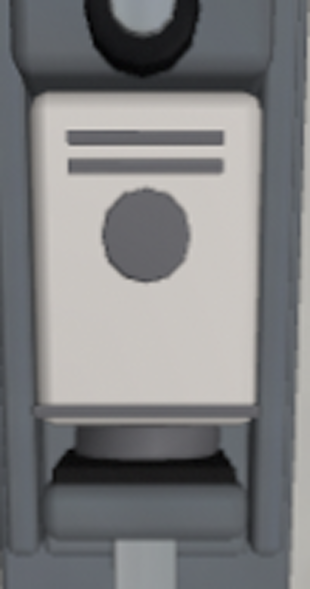

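>>> {"method": "move_arm", "body": {
  "deltas": [
    {"offset": [-7, 0, 0], "angular": [0, -0.8, 0.2]},
    {"offset": [-7, 0, 0], "angular": [0, -0.8, 0.2]},
    {"offset": [-7, 0, 0], "angular": [0, -0.8, 0.2]}
  ]
}}

```text
time_s: 14.2
tool_pos: [0.4425, -0.1249, 0.122]
ee_rot: [0.679, 0.734, 0.009, -0.003]
wrist_force: [0.1, 22.2, 6.3]
opening: 0.003
```

```bash
python3 to.py 1 52 111
```

```text
off [29.2 -0.2 11.5] ang [ 0.56 -0.94  0.28] [ 0.1 22.2  6.3]
```

>>> {"method": "move_arm", "body": {
  "deltas": [
    {"offset": [8, 0, 2], "angular": [0.3, -0.5, 0.1]},
    {"offset": [16, 0, 5], "angular": [0.5, -0.9, 0.3]},
    {"offset": [23, 0, 9], "angular": [0.5, -0.9, 0.3]},
    {"offset": [30, 0, 11], "angular": [0.5, -0.9, 0.3]},
    {"offset": [33, 0, 0], "angular": [0.5, -0.9, 0.3]},
    {"offset": [33, 0, -40], "angular": [0.5, -0.9, 0.3]},
    {"offset": [33, 0, -80], "angular": [0.5, -0.9, 0.3]},
    {"offset": [33, 0, -80], "angular": [0.5, -0.9, 0.3]}
  ]
}}

```text
time_s: 15.2
tool_pos: [0.4419, -0.0942, 0.2068]
ee_rot: [0.681, 0.732, 0.003, 0.004]
wrist_force: [-0.2, -0.5, -0.5]
opening: -0.003
```

```bash
python3 look.py e15;  python3 to.py 0 -96 200
```

```text
15.3 cx 0.0006 cy 0.054 0.2033 [-0.6 -1.  -0.3]
off [-150.    -0.5    3.3] ang [ 0.16  0.01 -0.04] [-0.6 -1.  -0.3]
```

View pics/e15.png

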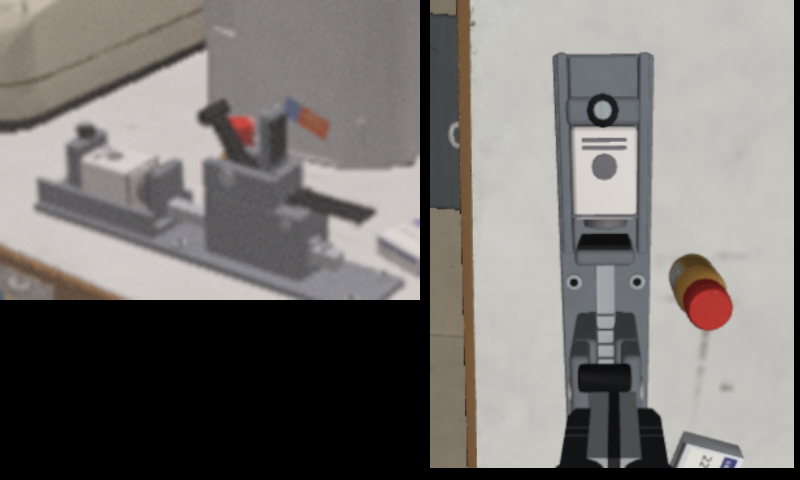

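>>> {"method": "move_arm", "body": {
  "deltas": [
    {"offset": [-30, 0, 0], "angular": [0, 0, 0]},
    {"offset": [-80, 0, 0], "angular": [0, 0, 0]},
    {"offset": [-125, 0, 0], "angular": [0, 0, 0]},
    {"offset": [-150, 0, 20], "angular": [0, 0, 0]},
    {"offset": [-150, 0, 80], "angular": [0, 0, 0]},
    {"offset": [-150, 0, 110], "angular": [0, 0, 0]},
    {"offset": [-150, 0, 110], "angular": [0, 0, 0]}
  ]
}}

```text
time_s: 16.18
tool_pos: [0.4474, -0.2417, 0.0896]
ee_rot: [0.681, 0.732, -0.0, -0.003]
wrist_force: [-0.3, -0.1, 0.2]
opening: -0.0
```

```bash
cat > look2.py <<'E'
from h import *
import sys
t=sys.argv[1]
f=grab('wrist');w=cv2.resize(f['frame'][0:480,130:510,::-1],None,fx=.9,fy=.9)
g=grab('scene');c=g['frame'][200:330,180:345,::-1];a=cv2.resize(c,None,fx=2.7,fy=2.7,interpolation=cv2.INTER_CUBIC)
o=np.zeros((480,800,3),np.uint8);o[:a.shape[0],:a.shape[1]]=a;o[:w.shape[0],450:450+w.shape[1]]=w;cv2.imwrite('pics/%s.png'%t,o)
E
python3 look2.py f1;  python3 to.py 0 -96 65
```

```text
off [ 0.  -0.8 28.3] ang [ 0.12 -0.01 -0.04] [-0.2  0.5 -0.2]
```

View pics/f1.png

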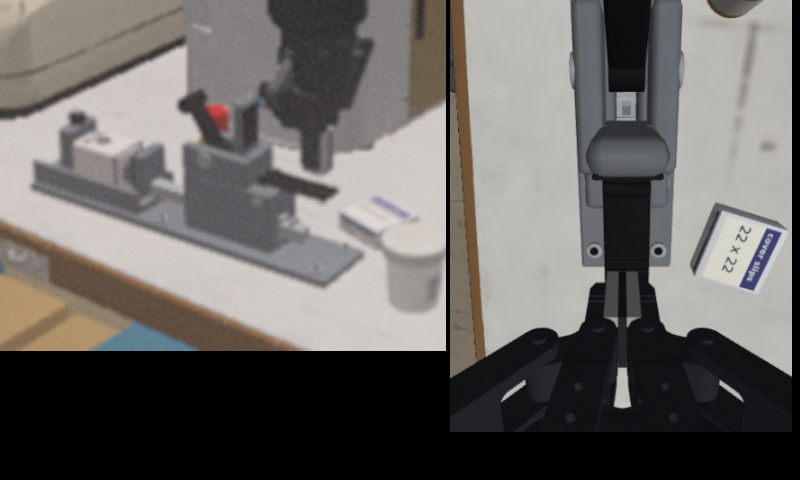

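>>> {"method": "move_arm", "body": {
  "deltas": [
    {"offset": [0, -1, 10], "angular": [0, 0, 0]},
    {"offset": [0, -1, 16], "angular": [0, 0, 0]},
    {"offset": [0, -1, 20], "angular": [0, 0, 0]},
    {"offset": [0, -1, 24], "angular": [0, 0, 0]},
    {"offset": [0, -1, 27], "angular": [0, 0, 0]},
    {"offset": [0, -1, 27], "angular": [0, 0, 0]}
  ]
}}

```text
time_s: 17.02
tool_pos: [0.45, -0.243, 0.0669]
ee_rot: [0.681, 0.732, 0.001, 0.001]
wrist_force: [-0.7, 2.2, 5.5]
opening: 0.001
```

```bash
python3 look2.py f2;  python3 to.py 0 -96 65
```

```text
off [-0.2 -0.1  1.9] ang [ 0.17 -0.03 -0.03] [-0.9  2.   5.9]
```

View pics/f2.png

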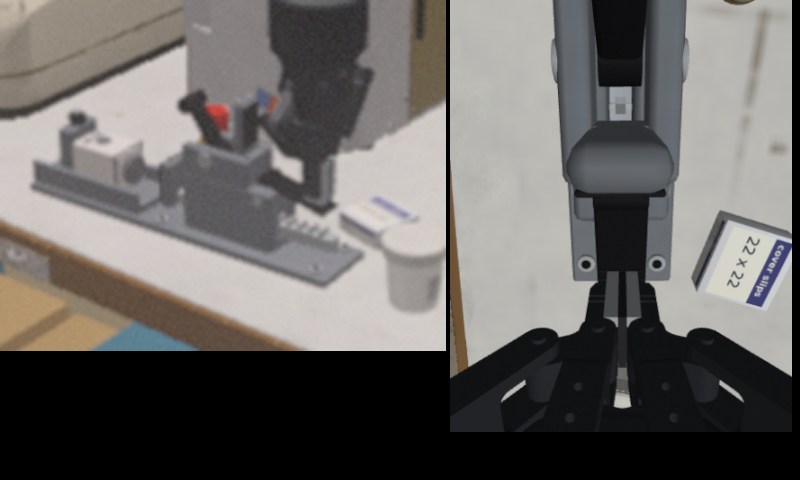

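>>> {"method": "move_arm", "body": {
  "deltas": [
    {"offset": [0, 0, 1], "angular": [0, 0, 0]},
    {"offset": [0, 0, 1], "angular": [0, 0, 0]},
    {"offset": [0, 0, 1], "angular": [0, 0, 0]},
    {"offset": [0, 0, 1], "angular": [0, 0, 0]},
    {"offset": [0, 0, 1], "angular": [0, 0, 0]},
    {"offset": [0, 0, 1], "angular": [0, 0, 0]},
    {"offset": [0, 0, 1], "angular": [0, 0, 0]},
    {"offset": [0, 0, 1], "angular": [0, 0, 0]}
  ]
}}

```text
time_s: 18.12
tool_pos: [0.4501, -0.243, 0.0668]
ee_rot: [0.681, 0.732, 0.001, 0.001]
wrist_force: [-2.0, 1.4, 9.3]
opening: -0.002
```

>>> {"method": "move_arm", "body": {
  "deltas": [
    {"offset": [0, 0, 1], "angular": [0, 0, 0]},
    {"offset": [0, 0, 1], "angular": [0, 0, 0]},
    {"offset": [0, 0, 1], "angular": [0, 0, 0]},
    {"offset": [0, 0, 1], "angular": [0, 0, 0]},
    {"offset": [0, 0, 1], "angular": [0, 0, 0]},
    {"offset": [0, 0, 1], "angular": [0, 0, 0]},
    {"offset": [0, 0, 1], "angular": [0, 0, 0]},
    {"offset": [0, 0, 1], "angular": [0, 0, 0]}
  ]
}}

```text
time_s: 19.12
tool_pos: [0.4501, -0.243, 0.0668]
ee_rot: [0.681, 0.732, 0.001, 0.001]
wrist_force: [-2.9, 1.3, 8.9]
opening: 0.002
```

```bash
cat > bar.py <<'E'
from h import *
import sys
g=grab('side');c=g['frame'][215:385,340:440,::-1]
b=cv2.resize(c,None,fx=3.4,fy=3.4,interpolation=cv2.INTER_CUBIC)
h=grab('scene');c=h['frame'][220:320,180:320,::-1];a=cv2.resize(c,None,fx=3.2,fy=3.2,interpolation=cv2.INTER_CUBIC)
o=np.zeros((590,800,3),np.uint8);o[:a.shape[0],:a.shape[1]]=a;o[:578,455:795]=b;cv2.imwrite('pics/%s.png'%sys.argv[1],o)
print(ctrl.read_state()['wrist_force'])
E
python3 bar.py g1
```

```text
[-3.08578424  1.13377801  8.76593481]
```

View pics/g1.png

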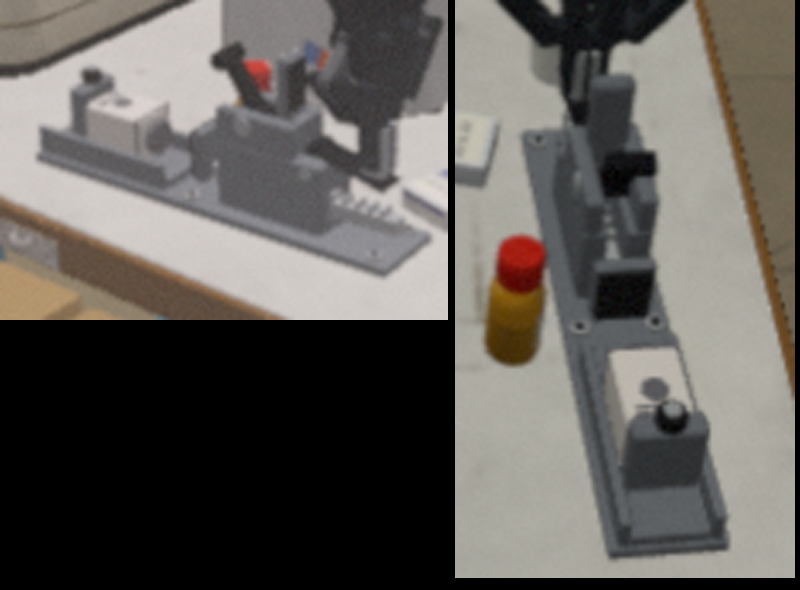

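>>> {"method": "move_arm", "body": {
  "deltas": [
    {"offset": [0, 0, -10], "angular": [0, 0, 0]},
    {"offset": [0, 0, -40], "angular": [0, 0, 0]},
    {"offset": [0, 0, -90], "angular": [0, 0, 0]},
    {"offset": [0, 0, -140], "angular": [0, 0, 0]},
    {"offset": [60, 0, -140], "angular": [0, 0, 0]},
    {"offset": [120, 0, -140], "angular": [0, 0, 0]},
    {"offset": [150, 0, -140], "angular": [0, 0, 0]},
    {"offset": [150, 0, -140], "angular": [0, 0, 0]}
  ]
}}

```text
time_s: 20.23
tool_pos: [0.4384, -0.0919, 0.2072]
ee_rot: [0.679, 0.734, 0.002, 0.002]
wrist_force: [0.2, -1.5, -0.6]
opening: 0.0
```

```bash
python3 bar.py g2; python3 look2.py g3; python3 - <<'E'
from h import *
f=grab('wrist');psi=np.radians(4.2);O=np.array([.4429,-.1475]);ys=np.arange(40,148,2)/1000
# depth along clamp centre line
U=[]
for v in range(60,300,3):
    for u in [330]:
        U.append((u,v))
U=np.array(U);w=world(f,U[:,0],U[:,1]);d=w[:,:2]-O;y=d@[-np.sin(psi),np.cos(psi)]*1000;x=d@[np.cos(psi),np.sin(psi)]*1000
print(' '.join('%d:%.0f,%.0f,%.0f'%(v,a,b,c) for v,a,b,c in zip(U[:,1],x,y,w[:,2]*1000)))
print(ctrl.read_state()['time_s'])
E
```

```text
[-0.07256587 -0.22029137 -0.48316442]
60:7,169,16 63:7,167,16 66:7,165,15 69:7,163,16 72:7,161,16 75:6,156,60 78:6,154,60 81:6,151,69 84:6,150,71 87:6,148,70 90:6,146,62 93:6,144,62 96:6,143,59 99:7,141,51 102:7,139,52 105:7,137,53 108:7,135,52 111:7,133,52 114:7,131,53 117:7,129,52 120:7,127,53 123:7,125,51 126:7,123,53 129:7,121,53 132:7,119,52 135:7,116,51 138:7,114,52 141:7,112,52 144:7,110,52 147:7,108,52 150:7,106,51 153:7,104,52 156:7,102,51 159:7,100,52 162:7,97,51 165:7,95,51 168:7,93,51 171:7,90,44 174:7,88,45 177:8,80,15 180:8,78,16 183:8,75,15 186:8,73,16 189:8,70,16 192:8,68,16 195:8,63,7 198:8,61,7 201:8,58,8 204:8,55,7 207:8,53,8 210:8,50,8 213:8,47,7 216:8,49,23 219:8,49,31 222:8,49,40 225:7,49,48 228:7,48,55 231:7,46,56 234:7,44,57 237:7,42,57 240:7,39,57 243:8,23,17 246:8,23,24 249:8,22,31 252:8,23,39 255:8,22,45 258:7,22,52 261:7,22,58 264:7,21,59 267:7,18,59 270:7,16,60 273:7,14,60 276:7,10,58 279:7,8,60 282:6,31,114 285:6,30,116 288:6,28,117 291:6,27,119 294:6,26,120 297:6,23,118
20.475
```

View pics/g2.png

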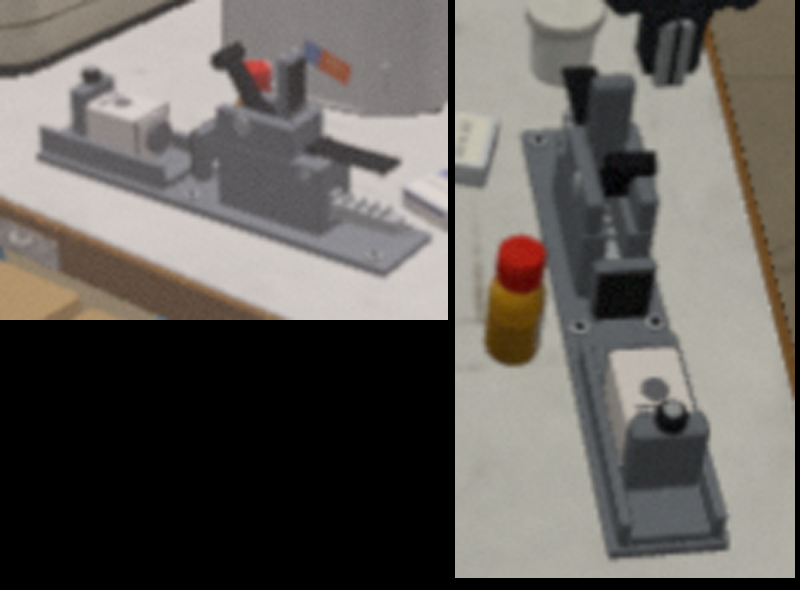

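View pics/g3.png

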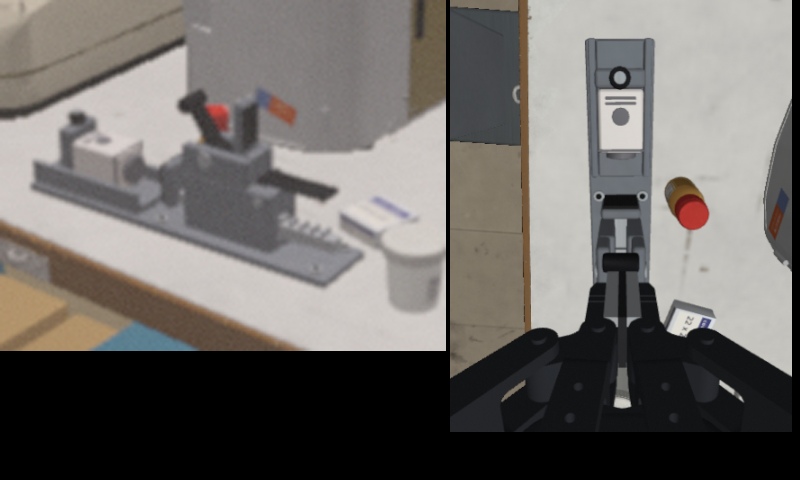

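```bash
python3 -c "
from workcell import ctrl
print(ctrl.finish_job())"
```

```text
the job is handed in; nothing more can be done
None
```

The plug is pressed home, the bar is fully back, and the job is handed in at about 20.5 s of the 64 s allowed. `finish_job` gives no verdict, so everything below comes from my own checks.

- **Squeezing:** I did not pinch the grip and trigger together. The gripper's fixed force (half its 120 N maximum) could have crushed the cartridge, so I pushed the trigger's cross bar with the shut fingertips and watched the wrist force. Three full squeezes (15 to 20 N along the clamp at their ends) walked the bar to about 30 mm. A slow fourth one stalled at about 22 N.
- **Plug home:** at the stall the jaw's face measured about 56 mm from the stop jaw, which is the distance given for the plug being home. After release the plug's head still lay against the block, with the cartridge at the stop.
- **Release:** I held the tab down for about 2 s. The jaw's face then measured about y 49 mm, against 50 mm for fully back, within the calibration error.
- **At the end:** the trigger and release tab had sprung back. The amber bottle, cover box and cup looked undisturbed in the pictures, and the gripper was clear of everything.

One thing disagreed: judging by the fingers' position, the fourth stroke went about 2 mm further than I expected. I took this as error in where the fingers met the bar, because the camera measurement matched.

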